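Set the food slicer's thickness fence with the slack taken up

ROBOT

A 6-joint arm with a two-finger parallel gripper is mounted at the origin on the work surface. World frame = base frame: x ahead of the robot, y to its left, z up, the work surface at z = 0. Lengths are in m, angles in rad, forces in N, time in s.
With the tool pointing down it reaches from about 0.25 to 0.725 m from the base axis. Payload 4 kg.
Tool frame: the origin (TCP) lies midway between the tips of the shut fingers; the grasp point (between the pads) lies 19 mm behind it; z points along the fingers, y is the line along which they close (so a half turn about z gives the same grasp; the last joint's range is limited). The gripper opens to 85 mm and grips with 20 to 120 N. Pads are 22 mm wide; open, the fingers measure 114 mm over their backs; the gripper's body (76 mm by 85 mm) begins 54 mm behind the grasp point. The pads swing forward as they close: fully open they stand 13 mm farther back than shut.
Start: joints at [1.254, 0.241, 0.005, 1.335, 0, 1.571], TCP at [0.156, 0.475, 0.207] pointing down, gripper open.
Joint ranges: [-2.72, 2.72], [-1.05, 1.87], [-1.09, 1.28], [-1.99, 2.15], [-1.42, 1.44], [-3.14, 3.14]. Speed limits (rad/s): [2.79, 2.79, 3.14, 3.14, 3.14, 3.14].

INTERFACE

Orientations are given as a unit quaternion [x, y, z, w].
In Python, from workcell import monitor, vision, job gives the robot as it stands.
- The arm moves only by the tool move_arm, never from a script. Its argument "moves" is a list that holds one entry, the list of rows, each a list of 5 numbers: the shift along the world's x, y, z in m, then the turn about the world's z in degrees, then the opening in per cent of the stroke, from 0 (shut) to 100 (fully open). In form: [[[x, y, z, turn, gripper], ...]]. A call has 1 to 5 rows; each row is the pose to reach, as a shift and turn from the pose commanded when the call began; what a row does not reach only later rows make up. A row lasts 1/8 s, in which the tool goes at most 62.5 mm and 10.7 degrees, less where a joint would pass 70% of its speed; a pose out of reach is approached as far as the arm can. A call with a gripper value outside its range is refused whole. The fingers move at their own pace and stop on an object; the grip force is fixed at half the most. Time passes only in rows, so rows that repeat a pose let the fingers close. It gives the time, the measured TCP pose, the force, the opening and the grip force at its end, in the units of the state.
- monitor.get_obs(): the state, without advancing time (a new reading comes with each control period).
- vision.camera(name): name is "scene" or "top" or "wrist"; returns a dict with "color" (384x512x3 uint8, red, green, blue), "camera_matrix" (3x3 intrinsics, pixels), "eye" and "attitude" of the camera in the world; the wrist camera has in their place "hand_eye" (4x4, takes a point from camera to tool coordinates, whose origin is the TCP and whose axes are the flange's). Camera axes: x right, y up, looking along -z (the intrinsics and any distortion apply to the point x, -y, -z); pixel columns grow to the right and rows downward; lengths in m; the calibration is good to about 2 mm. A picture is of the moment at which its call begins: read the wrist's pose just before it. There is no depth.
- job.job_done(): hands the job in; it is judged then, once.
The state is a dict: "clock": time; "joint_pos": joint angles; "joint_vel": joint speeds; "tau": joint torques, N m; "eef_pos": TCP position; "tool_rot": TCP orientation; "ft_force": force on the tool from outside, world axes, zero at the start; "ft_torque": the same for the moment, N m; "grip_width": finger opening in m; "grasp_force": force on a finger pad.
Only numpy, scipy, OpenCV 4.12 (cv2) and the standard library are available. Lean on these libraries where they do the work, as an engineer would, in place of code of your own. Each camera call takes 0.05 s, during which the arm holds its last target. There are 200 camera calls.

TASK

Set the slice thickness on the food slicer: by its upright grey handle, draw the fence carriage back until it bears on the rubber-tipped zero stop and hold it there for a moment with a steady push of about 10 newtons (never above 15 on the stop), then bring it towards the knife until its pointer lines up with the set mark, coming up to the mark only from the stop side and never driving it past. The handle is loose on the carriage, so leave its slack taken up towards the knife, let go, and leave the mug, shaker and spoon where they stand.

Things in the scene. Friction and masses are not known exactly. Their poses are not given: they have to be found in the camera images.
- slicer: White electric food slicer (all sizes here in mm), bed 170 (its x) by 350 (its y), bed top 30 above the worktop; fixed, stands at a varying place and yaw. Origin under the bed's centre. Its +y axis is the slide direction, towards the upright round knife (150 across) and motor housing at the +y end (housing 45 thick, up to 160 high); the zero stop is under a small hood (top 68 high) at the -y end. Its -x side faces the robot
- grip (a point): Centre of the grey upright handle block, 26 (slicer x) by 18 (slicer y, the way to pinch it) by 56 high, centre 73 above the worktop; it stands clear of the bed on the robot's side (115 on the -x side of the slicer's centre line), top 101 high, free all round and above. Axes as the slicer's. It slides along the slicer's y
- pointer (a point): Tip of the thin dark pointer (3 wide) on the carriage, over the scale rail on the slicer's far (+x) side, 47 above the worktop. Axes as the slicer's
- mark (a point): Tip of the set mark, a 3 wide tooth on a small dark clip on the outer edge of the scale rail, 49 above the worktop. It is fixed, at a varying place along the rail. Axes as the slicer's: the pointer is at the mark when both have the same y in this frame
- carriage (a joint): Carriage (sled with upright steel fence plate 125 wide, 80 high) along the slide in m: 0 rearmost, grows towards the knife, 0.14 at most. It starts 20 to 85 mm past the mark, on the knife side. It stays where it is left; moving it takes about 3 N
- handle (a joint): Where the handle stands in its lost motion on the carriage, in m: 0 = slack taken up backwards (handle drags the carriage away from the knife), 0.008 = slack taken up towards the knife. In between the handle slides by itself with about 0.6 N and does not move the carriage. Taken up towards the knife counts from 0.006
- zero_stop: Steel bracket 64 by 12 by 33 high under the hood; origin under its centre. From it a screw with a rubber tip points along the slicer's +y to meet the dark buffer block (30 wide, 26 high) at the rear of the carriage. How far the screw stands out was left by the last user: the tip meets the buffer at a carriage value somewhere between 0.010 and 0.036, which cannot be measured, only felt. The rubber gives about 1 mm for every 6 N and bottoms at 9 mm
- mug: White mug, 90 high, 80 across, handle on one side; origin under its centre
- shaker: Steel salt shaker, 86 high, 46 across; origin under its centre
- spoon: Steel spoon lying flat on the worktop between the slicer and the robot; origin near its middle

How it is judged:
By the outcome, as a careful person would: the job done as asked, in the order asked, and still so for the second after the job is handed in, with the robot touching nothing.
It also fails if it takes over 72 s, if anything falls off the work surface, if the arm or the gripper's body presses on something with over 40 N, if the wrist force passes 120 N, or if a joint passes its speed limit or range.

## Working session

There is one attempt and no reset: what is moved stays moved. The work goes in short steps, Python scripts to look and compute and a tool call to move; the robot and the scene stay as the last step left them, time stands still between calls to the robot, and variables do not carry over. Pictures are saved under pics/ and viewed, at most 10 in all, crops included, and the job is handed in when it is done.

Besides the shell and the picture viewer there is one more tool, called after "Request:" as name(argument=value, ...), one argument or row to a line, values as JSON. move_arm: Moves the arm, as the interface text tells. Its arguments: {"type":"object","properties":{"moves":{"type":"array","items":{"type":"array","items":{"type":"array","items":{"type":"number"}}}}},"required":["moves"]}

```bash
mkdir -p pics; cat > h.py <<'E'
import numpy as np, cv2
from workcell import monitor, vision, job
from scipy.spatial.transform import Rotation as R
def att(a):
    a=np.array(a,float)
    return a if a.shape==(3,3) else R.from_quat(a).as_matrix()
def shot(name,fn=None):
    o=monitor.get_obs(); c=vision.camera(name)
    if name=="wrist":
        T=np.eye(4);T[:3,:3]=R.from_quat(o["tool_rot"]).as_matrix();T[:3,3]=o["eef_pos"]
        T=T@np.array(c["hand_eye"]); c["E"],c["A"]=T[:3,3],T[:3,:3]
    else: c["E"],c["A"]=np.array(c["eye"]),att(c["attitude"])
    if fn: cv2.imwrite("pics/"+fn,cv2.cvtColor(c["color"],cv2.COLOR_RGB2BGR))
    return c
def ray(c,u,v):
    d=np.linalg.inv(np.array(c["camera_matrix"]))@[u,v,1]; d=c["A"]@(d*[1,-1,-1]); return c["E"],d
def onz(c,u,v,z):
    e,d=ray(c,u,v); return e+d*(z-e[2])/d[2]
def proj(c,p):
    q=c["A"].T@(np.array(p)-c["E"])*[1,-1,-1]; q=np.array(c["camera_matrix"])@q; return q[:2]/q[2]
E
python3 - <<'E'
from h import *
a=shot("scene");b=shot("top")
cv2.imwrite("pics/s.png",a["color"][:,:,::-1]);cv2.imwrite("pics/t.png",b["color"][:,:,::-1])
for c in(a,b):print({k:np.round(v,3).tolist() for k,v in c.items() if k not in("color","E","A")})
E
```

```text
{'camera_matrix': [[353.64, 0.0, 254.632], [0.0, 353.64, 189.318], [0.0, 0.0, 1.0]], 'eye': [0.945, -0.49, 0.625], 'attitude': [0.413, 0.138, 0.26, 0.862]}
{'camera_matrix': [[464.823, 0.0, 256.317], [0.0, 464.823, 188.543], [0.0, 0.0, 1.0]], 'eye': [0.371, 0.058, 1.236], 'attitude': [-0.062, 0.062, 0.71, -0.698]}
```

View pics/s.png

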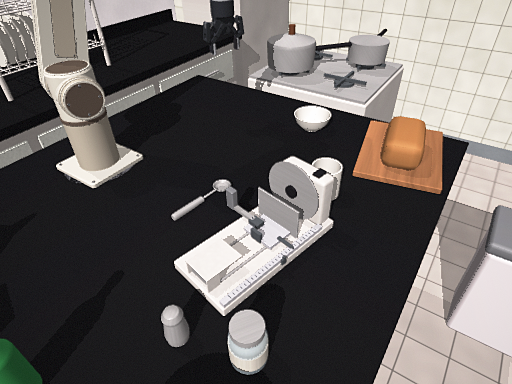

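View pics/t.png

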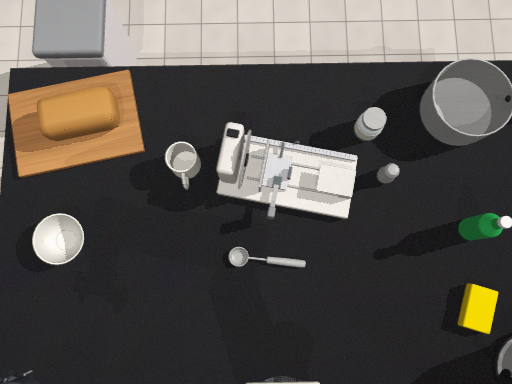

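The scene view shows the slicer with its knife end away from the camera and the scale on the near side. In the top view the bed runs from about (220,150) to (355,190), the handle is at about (272,210), the mug at (183,160), the shaker at (389,173) and the spoon at (265,260).

```bash
python3 - <<'E'
from h import *
b=shot("top"); im=b["color"][:,:,::-1]
cv2.imwrite("pics/t2.png",cv2.resize(im[115:225,205:365],None,fx=5,fy=5,interpolation=cv2.INTER_CUBIC))
a=shot("scene"); im=a["color"][:,:,::-1]
cv2.imwrite("pics/s2.png",cv2.resize(im[150:315,170:345],None,fx=3.6,fy=3.6,interpolation=cv2.INTER_CUBIC))
for p in[(272,211),(220,190),(355,155)]:print(onz(b,*p,.03),onz(b,*p,.1))
o=monitor.get_obs();print(o["clock"],o["tool_rot"],o["ft_force"])
E
```

```text
[0.5237091  0.01623097 0.03      ] [0.51486147 0.01865787 0.1       ]
[0.58172112 0.15184377 0.03      ] [0.56950568 0.14639783 0.1       ]
[ 0.67025183 -0.2085437   0.03      ] [ 0.65289684 -0.19306776  0.1       ]
0.2 [ 1.57735762e-01  9.87481139e-01 -6.47280919e-04 -9.98658896e-05] [ 0.51057433 -0.04143368 -0.26608716]
```

View pics/t2.png

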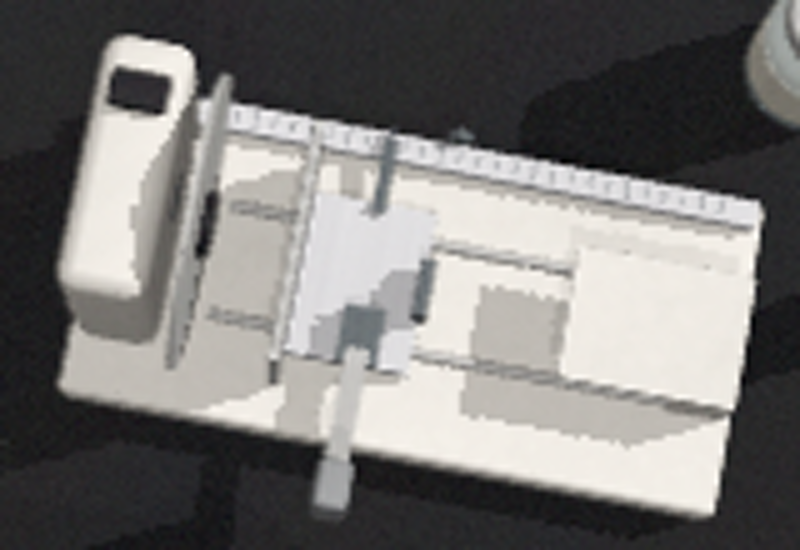

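View pics/s2.png

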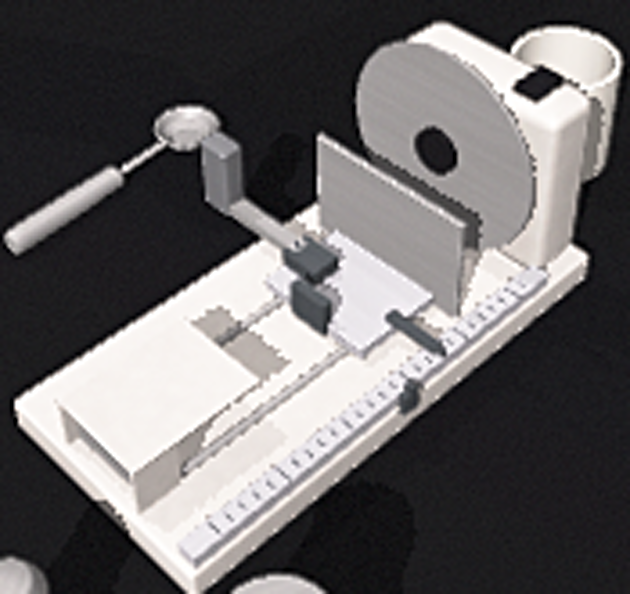

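The enlarged top view shows the pointer tip at crop (390,140), the mark tooth at (460,135) and the handle top at (337,470), with the near bed edge from (60,390) to (712,517). The scene crop shows the same layout: pointer tip (443,352), mark (408,385), and the hood at the rear covering the stop.

```bash
python3 - <<'E'
from h import *
b=shot("top");a=shot("scene")
f=lambda X,Y,z:onz(b,205+X/5-.4,115+Y/5-.4,z)
g=lambda X,Y,z:onz(a,170+X/3.6-.4,150+Y/3.6-.4,z)
P={k:f(*v) for k,v in dict(nl=(60,390,.03),nr=(712,517,.03),h=(337,470,.101),ptr=(390,138,.047),mark=(460,133,.049),hood1=(572,228,.068)).items()}
P.update({k:g(*v) for k,v in dict(s_nl=(15,405,.03),s_fr=(190,592,.03),s_fl=(587,258,.03),s_h=(222,143,.101),s_ptr=(443,352,.047),s_mark=(408,383,.049)).items()})
for k,v in P.items():print(k,v.round(4))
e=P["nl"]-P["nr"];print(np.degrees(np.arctan2(-e[0],e[1])),np.linalg.norm(e))
e=P["s_fl"]-P["s_fr"];print(np.degrees(np.arctan2(-e[0],e[1])),np.linalg.norm(e))
y=P["nl"]-P["nr"];y/=np.linalg.norm(y);x=np.array([y[1],-y[0],0]);o=(P["nl"]+P["nr"])/2+x*.085
for k,v in P.items():print(k,((v-o)@x).round(4),((v-o)@y).round(4))
c=vision.camera("wrist");print(np.array(c["hand_eye"]).round(3),c["camera_matrix"][0])
print(R.from_quat(monitor.get_obs()["tool_rot"]).as_matrix().round(3))
E
```

```text
nl [0.5749 0.1608 0.03  ]
nr [ 0.502  -0.1786  0.03  ]
h [0.5207 0.0186 0.101 ]
ptr [ 0.7041 -0.0154  0.047 ]
mark [ 0.7057 -0.0523  0.049 ]
hood1 [ 0.6487 -0.1066  0.068 ]
s_nl [ 0.5069 -0.1812  0.03  ]
s_fr [ 0.6728 -0.2216  0.03  ]
s_fl [0.7402 0.1218 0.03  ]
s_h [0.5164 0.0195 0.101 ]
s_ptr [ 0.7079 -0.018   0.047 ]
s_mark [ 0.7035 -0.0519  0.049 ]
-12.126653651056268 0.34718665421866285
-11.104703848668404 0.35003359515131605
nl -0.085 0.1736
nr -0.085 -0.1736
h -0.1082 0.0231
ptr 0.0783 0.0285
mark 0.0876 -0.0073
hood1 0.0433 -0.0724
s_nl -0.0797 -0.1751
s_fr 0.091 -0.1798
s_fl 0.0848 0.1702
s_h -0.1126 0.0231
s_ptr 0.0825 0.0267
s_mark 0.0854 -0.0074
[[-0.     0.951  0.308  0.078]
 [ 1.     0.    -0.     0.   ]
 [-0.001  0.308 -0.951 -0.167]
 [ 0.     0.     0.     1.   ]] [278.31309085   0.         255.30224334]
[[-0.95   0.312 -0.   ]
 [ 0.312  0.95  -0.001]
 [-0.    -0.001 -1.   ]]
```

Request:
move_arm(
  moves=[
    [[0.22,-0.25,0,7,100],[0.22,-0.25,0,7,100],[0.22,-0.25,0,7,100],[0.22,-0.25,0,7,100],[0.22,-0.25,0,7,100]],
  ],
)

```text
clock: 0.98
eef_pos: [0.3634, 0.239, 0.2074]
tool_rot: [0.097, 0.995, 0.0, 0.0]
ft_force: [1.6, 1.1, -0.1]
grip_width: 0.0856
grasp_force: 0.0
```

Request:
move_arm(
  moves=[
    [[0.23,-0.25,-0.03,0,100],[0.23,-0.25,-0.03,0,100],[0.23,-0.25,-0.03,0,100],[0.23,-0.25,-0.03,0,100],[0.23,-0.25,-0.03,0,100]],
  ],
)

```text
clock: 1.6
eef_pos: [0.5742, 0.0097, 0.1795]
tool_rot: [0.097, 0.995, 0.0, 0.0]
ft_force: [0.9, 0.5, 0.8]
grip_width: 0.0852
grasp_force: 0.0
```

Request:
move_arm(
  moves=[
    [[0,0,0,0,100],[0,0,0,0,100],[0,0,0,0,100]],
  ],
)

```text
clock: 1.98
eef_pos: [0.5723, 0.0126, 0.18]
tool_rot: [0.096, 0.995, 0.0, 0.0]
ft_force: [0.1, 0.7, -0.5]
grip_width: 0.0854
grasp_force: 0.0
```

```bash
python3 - <<'E'
from h import *
c=shot("wrist");np.savez("w1.npz",**{k:v for k,v in c.items()})
cv2.imwrite("pics/w1.png",cv2.resize(c["color"][:,:,::-1],None,fx=1.5,fy=1.5,interpolation=cv2.INTER_CUBIC))
o=monitor.get_obs();print(o["clock"],o["eef_pos"],np.array(o["ft_force"]).round(2))
for p in[(.706,-.018,.047),(.704,-.052,.049),(.519,.019,.101)]:print(proj(c,p))
E
```

```text
2.025 [0.57237677 0.01265277 0.18019206] [ 0.54 -0.99  0.21]
[251.53155112 280.74140221]
[224.76675812 284.81337758]
[250.30886787 131.48686331]
```

View pics/w1.png

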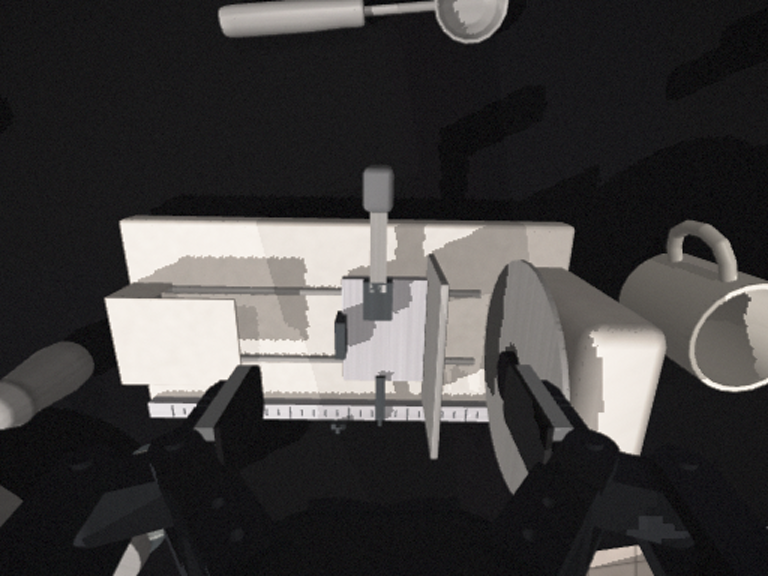

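The wrist view shows the pointer tip at (380,424), the mark clip at (338,425), the handle top at (378,188) and the near bed edge from (120,218) to (573,224), all in 1.5x pixels.

```bash
cat >> h.py <<'E'
def w15(c,X,Y,z): return onz(c,X/1.5-.17,Y/1.5-.17,z)
E
python3 - <<'E'
from h import *
c=dict(np.load("w1.npz"))
P={k:w15(c,*v) for k,v in dict(nl=(573,224,.03),nr=(121,218,.03),ptr=(380,425,.047),mark=(338,421,.049),h=(378,192,.101),buf=(336,345,.05),hood=(241,340,.068)).items()}
y=P["nl"]-P["nr"];print(np.linalg.norm(y),np.degrees(np.arctan2(-y[0],y[1])));y/=np.linalg.norm(y);x=np.array([y[1],-y[0],0]);o=(P["nl"]+P["nr"])/2+x*.085
for k,v in P.items():print(k,v.round(4),((v-o)@x).round(4),((v-o)@y).round(4))
im=c["color"]
big=lambda r0,r1,c0,c1,s:cv2.resize(im[r0:r1,c0:c1,::-1],None,fx=s,fy=s,interpolation=cv2.INTER_CUBIC)
cv2.imwrite("pics/w1c.png",np.hstack([cv2.convertScaleAbs(big(245,305,210,290,8)*1.0,alpha=1.8)[:480,:640]]))
E
```

```text
0.3426497504893648 -11.841196023947333
nl [0.574  0.1597 0.03  ] -0.085 0.1713
nr [ 0.5037 -0.1756  0.03  ] -0.085 -0.1713
ptr [ 0.7099 -0.0167  0.047 ] 0.0842 0.0266
mark [ 0.6979 -0.0501  0.049 ] 0.0793 -0.0086
h [0.5162 0.0209 0.101 ] -0.1131 0.0236
buf [ 0.629  -0.0357  0.05  ] 0.0089 -0.0087
hood [ 0.6036 -0.0991  0.068 ] -0.0029 -0.0759
```

View pics/w1c.png

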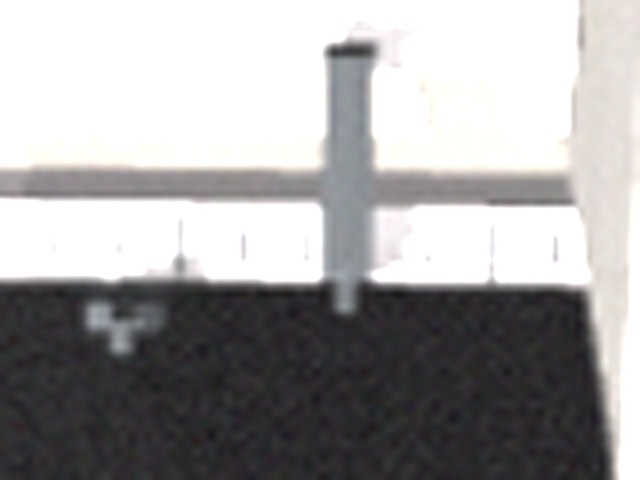

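The crop shows the pointer tip at col 253 and the mark tooth at col 225, about 35 mm apart along the slide. Next I move to the handle.

Request:
move_arm(
  moves=[
    [[-0.055,0.007,0,-0.6,100],[-0.055,0.007,-0.04,-0.6,100],[-0.055,0.007,-0.08,-0.6,100],[-0.055,0.007,-0.11,-0.6,100],[-0.055,0.007,-0.124,-0.6,100]],
  ],
)

```text
clock: 2.65
eef_pos: [0.5164, 0.0194, 0.0546]
tool_rot: [0.101, 0.995, -0.0, -0.001]
ft_force: [0.6, -0.3, 0.6]
grip_width: 0.0855
grasp_force: 0.0
```

Request:
move_arm(
  moves=[
    [[0,0,0,0,60],[0,0,0,0,40],[0,0,0,0,30],[0,0,0,0,0],[0,0,0,0,0]],
  ],
)

```text
clock: 3.28
eef_pos: [0.5188, 0.0186, 0.0567]
tool_rot: [0.102, 0.995, 0.0, 0.001]
ft_force: [-1.6, 0.9, 4.9]
grip_width: 0.0164
grasp_force: 60.4
```

Request:
move_arm(
  moves=[
    [[0,0,0,0,0],[0,0,0,0,0],[0,0,0,0,0],[0,0,0,0,0]],
  ],
)

```text
clock: 3.78
eef_pos: [0.5188, 0.0186, 0.0567]
tool_rot: [0.102, 0.995, 0.0, 0.001]
ft_force: [-0.7, 0.7, 6.2]
grip_width: 0.0169
grasp_force: 60.4
```

Request:
move_arm(
  moves=[
    [[-0.001,-0.0049,0,0,0],[-0.002,-0.0098,0,0,0],[-0.0031,-0.0147,0,0,0],[-0.0041,-0.0196,0,0,0],[-0.0051,-0.0245,0,0,0]],
  ],
)

```text
clock: 4.4
eef_pos: [0.5138, -0.0051, 0.0568]
tool_rot: [0.102, 0.995, 0.001, 0.001]
ft_force: [-0.5, 2.8, 6.4]
grip_width: 0.0168
grasp_force: 60.5
```

Request:
move_arm(
  moves=[
    [[-0.0006,-0.0029,0,0,0],[-0.001,-0.0049,0,0,0],[-0.0012,-0.0059,0,0,0],[-0.0014,-0.0069,0,0,0],[-0.0016,-0.0078,0,0,0]],
  ],
)

```text
clock: 5.03
eef_pos: [0.5122, -0.0129, 0.0567]
tool_rot: [0.102, 0.995, 0.001, 0.001]
ft_force: [-0.5, 2.2, 6.1]
grip_width: 0.0166
grasp_force: 60.5
```

```bash
python3 - <<'E'
from h import *
b=shot("top");a=shot("scene");t=b["color"][115:225,205:365,::-1];s=a["color"][170:280,190:350,::-1]
cv2.imwrite("pics/m.png",cv2.resize(np.vstack([t[:75],s]),None,fx=3.2,fy=3.2,interpolation=cv2.INTER_CUBIC))
for i in range(5):
  o=monitor.get_obs();print(np.array(o["ft_force"]).round(1),np.array(o["eef_pos"]).round(4));shot("top")
E
```

```text
[-0.3  3.5  4.7] [ 0.5121 -0.013   0.0568]
[-1.1  3.2  6.1] [ 0.5121 -0.013   0.0567]
[-1.8  2.9  6.3] [ 0.5121 -0.0131  0.0567]
[-1.   2.1  6.7] [ 0.5121 -0.0131  0.0567]
[-0.1  2.5  6.7] [ 0.5121 -0.0131  0.0567]
```

View pics/m.png

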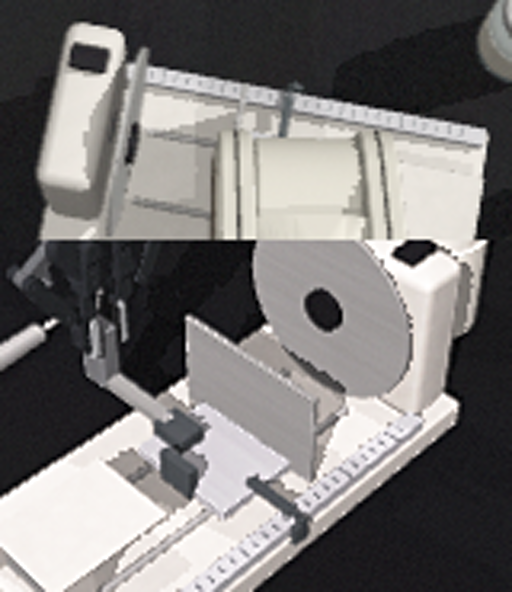

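The top and scene crops show the pointer almost at the mark clip, with the handle firmly held. I creep on from here.

Request:
move_arm(
  moves=[
    [[-0.0002,-0.001,0,0,0],[-0.0004,-0.002,0,0,0],[-0.0006,-0.0029,0,0,0],[-0.0008,-0.0039,0,0,0],[-0.0008,-0.0039,0,0,0]],
  ],
)

```text
clock: 6.0
eef_pos: [0.5113, -0.017, 0.0567]
tool_rot: [0.102, 0.995, 0.001, 0.001]
ft_force: [-1.7, 3.1, 5.8]
grip_width: 0.0169
grasp_force: 60.6
```

Request:
move_arm(
  moves=[
    [[-0.0002,-0.001,0,0,0],[-0.0004,-0.002,0,0,0],[-0.0004,-0.002,0,0,0]],
  ],
)

```text
clock: 6.38
eef_pos: [0.5108, -0.019, 0.0567]
tool_rot: [0.102, 0.995, 0.001, 0.001]
ft_force: [-1.7, 3.6, 5.4]
grip_width: 0.017
grasp_force: 60.6
```

Request:
move_arm(
  moves=[
    [[-0.0002,-0.001,0,0,0],[-0.0004,-0.002,0,0,0],[-0.0004,-0.002,0,0,0]],
  ],
)

```text
clock: 6.75
eef_pos: [0.5104, -0.0209, 0.0567]
tool_rot: [0.102, 0.995, 0.001, 0.001]
ft_force: [-1.0, 2.6, 6.4]
grip_width: 0.0165
grasp_force: 60.6
```

Request:
move_arm(
  moves=[
    [[-0.0002,-0.001,0,0,0],[-0.0004,-0.002,0,0,0],[-0.0004,-0.002,0,0,0]],
  ],
)

```text
clock: 7.12
eef_pos: [0.51, -0.023, 0.0567]
tool_rot: [0.102, 0.995, 0.001, 0.001]
ft_force: [-0.6, 2.4, 7.3]
grip_width: 0.0167
grasp_force: 60.6
```

Request:
move_arm(
  moves=[
    [[-0.0002,-0.001,0,0,0],[-0.0004,-0.002,0,0,0],[-0.0004,-0.002,0,0,0]],
  ],
)

```text
clock: 7.5
eef_pos: [0.5096, -0.025, 0.0567]
tool_rot: [0.102, 0.995, 0.001, 0.001]
ft_force: [-0.8, 2.8, 6.0]
grip_width: 0.0167
grasp_force: 60.6
```

Request:
move_arm(
  moves=[
    [[-0.0002,-0.001,0,0,0],[-0.0004,-0.002,0,0,0],[-0.0004,-0.002,0,0,0]],
  ],
)

```text
clock: 7.88
eef_pos: [0.5092, -0.027, 0.0568]
tool_rot: [0.102, 0.995, 0.001, 0.001]
ft_force: [-0.8, 2.0, 6.4]
grip_width: 0.0167
grasp_force: 60.6
```

Request:
move_arm(
  moves=[
    [[-0.0002,-0.001,0,0,0],[-0.0004,-0.002,0,0,0],[-0.0004,-0.002,0,0,0]],
  ],
)

```text
clock: 8.25
eef_pos: [0.5087, -0.029, 0.0567]
tool_rot: [0.102, 0.995, 0.001, 0.001]
ft_force: [-2.1, 2.9, 6.7]
grip_width: 0.0167
grasp_force: 60.6
```

Request:
move_arm(
  moves=[
    [[-0.0002,-0.001,0,0,0],[-0.0004,-0.002,0,0,0],[-0.0004,-0.002,0,0,0]],
  ],
)

```text
clock: 8.62
eef_pos: [0.5083, -0.031, 0.0567]
tool_rot: [0.102, 0.995, 0.001, 0.001]
ft_force: [-1.0, 3.3, 6.2]
grip_width: 0.0167
grasp_force: 60.6
```

Request:
move_arm(
  moves=[
    [[-0.0002,-0.001,0,0,0],[-0.0004,-0.002,0,0,0],[-0.0004,-0.002,0,0,0]],
  ],
)

```text
clock: 9.0
eef_pos: [0.5079, -0.033, 0.0567]
tool_rot: [0.102, 0.995, 0.001, 0.001]
ft_force: [-1.8, 3.3, 6.9]
grip_width: 0.0167
grasp_force: 60.6
```

Request:
move_arm(
  moves=[
    [[-0.0002,-0.001,0,0,0],[-0.0004,-0.002,0,0,0],[-0.0004,-0.002,0,0,0]],
  ],
)

```text
clock: 9.38
eef_pos: [0.5075, -0.035, 0.0567]
tool_rot: [0.102, 0.995, 0.001, 0.001]
ft_force: [-1.1, 2.6, 7.2]
grip_width: 0.0165
grasp_force: 60.6
```

Request:
move_arm(
  moves=[
    [[-0.0002,-0.001,0,0,0],[-0.0004,-0.002,0,0,0],[-0.0004,-0.002,0,0,0]],
  ],
)

```text
clock: 9.75
eef_pos: [0.507, -0.0369, 0.0567]
tool_rot: [0.102, 0.995, 0.001, 0.001]
ft_force: [-1.4, 3.3, 6.5]
grip_width: 0.0169
grasp_force: 60.6
```

Request:
move_arm(
  moves=[
    [[-0.0002,-0.001,0,0,0],[-0.0004,-0.002,0,0,0],[-0.0004,-0.002,0,0,0]],
  ],
)

```text
clock: 10.12
eef_pos: [0.5066, -0.039, 0.0567]
tool_rot: [0.102, 0.995, 0.001, 0.001]
ft_force: [-1.4, 3.2, 7.3]
grip_width: 0.0166
grasp_force: 60.7
```

Request:
move_arm(
  moves=[
    [[-0.0002,-0.001,0,0,0],[-0.0004,-0.002,0,0,0],[-0.0004,-0.002,0,0,0]],
  ],
)

```text
clock: 10.5
eef_pos: [0.5062, -0.041, 0.0567]
tool_rot: [0.102, 0.995, 0.001, 0.001]
ft_force: [-1.8, 3.5, 7.6]
grip_width: 0.0168
grasp_force: 60.7
```

Request:
move_arm(
  moves=[
    [[-0.0002,-0.001,0,0,0],[-0.0004,-0.002,0,0,0],[-0.0004,-0.002,0,0,0]],
  ],
)

```text
clock: 10.88
eef_pos: [0.5058, -0.043, 0.0567]
tool_rot: [0.102, 0.995, 0.001, 0.001]
ft_force: [-1.6, 2.9, 6.6]
grip_width: 0.017
grasp_force: 60.7
```

Request:
move_arm(
  moves=[
    [[-0.0002,-0.001,0,0,0],[-0.0004,-0.002,0,0,0],[-0.0004,-0.002,0,0,0]],
  ],
)

```text
clock: 11.25
eef_pos: [0.5053, -0.045, 0.0567]
tool_rot: [0.102, 0.995, 0.001, 0.001]
ft_force: [-1.5, 2.8, 7.2]
grip_width: 0.0164
grasp_force: 60.7
```

Request:
move_arm(
  moves=[
    [[-0.0002,-0.001,0,0,0],[-0.0004,-0.002,0,0,0],[-0.0004,-0.002,0,0,0]],
  ],
)

```text
clock: 11.62
eef_pos: [0.5049, -0.047, 0.0567]
tool_rot: [0.102, 0.995, 0.001, 0.001]
ft_force: [-1.6, 3.4, 6.5]
grip_width: 0.0165
grasp_force: 60.7
```

Request:
move_arm(
  moves=[
    [[-0.0002,-0.001,0,0,0],[-0.0004,-0.002,0,0,0],[-0.0004,-0.002,0,0,0]],
  ],
)

```text
clock: 12.0
eef_pos: [0.5045, -0.049, 0.0567]
tool_rot: [0.102, 0.995, 0.001, 0.001]
ft_force: [-1.2, 3.5, 6.9]
grip_width: 0.0165
grasp_force: 60.7
```

Request:
move_arm(
  moves=[
    [[-0.0002,-0.001,0,0,0],[-0.0004,-0.002,0,0,0],[-0.0004,-0.002,0,0,0]],
  ],
)

```text
clock: 12.38
eef_pos: [0.504, -0.051, 0.0567]
tool_rot: [0.102, 0.995, 0.001, 0.001]
ft_force: [-2.7, 2.9, 6.7]
grip_width: 0.0167
grasp_force: 60.7
```

Request:
move_arm(
  moves=[
    [[-0.0002,-0.001,0,0,0],[-0.0004,-0.002,0,0,0],[-0.0004,-0.002,0,0,0]],
  ],
)

```text
clock: 12.75
eef_pos: [0.5036, -0.0529, 0.0567]
tool_rot: [0.102, 0.995, 0.001, 0.001]
ft_force: [-2.4, 2.6, 7.4]
grip_width: 0.0167
grasp_force: 60.7
```

Request:
move_arm(
  moves=[
    [[-0.0002,-0.001,0,0,0],[-0.0004,-0.002,0,0,0],[-0.0004,-0.002,0,0,0]],
  ],
)

```text
clock: 13.12
eef_pos: [0.5033, -0.0549, 0.0567]
tool_rot: [0.102, 0.995, 0.001, 0.001]
ft_force: [-1.8, 3.6, 7.7]
grip_width: 0.017
grasp_force: 60.7
```

Request:
move_arm(
  moves=[
    [[-0.0002,-0.001,0,0,0],[-0.0004,-0.002,0,0,0],[-0.0004,-0.002,0,0,0]],
  ],
)

```text
clock: 13.5
eef_pos: [0.5028, -0.057, 0.0567]
tool_rot: [0.102, 0.995, 0.001, 0.001]
ft_force: [-0.6, 3.4, 7.7]
grip_width: 0.0168
grasp_force: 60.7
```

Request:
move_arm(
  moves=[
    [[-0.0002,-0.001,0,0,0],[-0.0004,-0.002,0,0,0],[-0.0004,-0.002,0,0,0]],
  ],
)

```text
clock: 13.88
eef_pos: [0.5024, -0.059, 0.0567]
tool_rot: [0.102, 0.995, 0.001, 0.001]
ft_force: [-1.9, 3.1, 7.0]
grip_width: 0.0164
grasp_force: 60.7
```

Request:
move_arm(
  moves=[
    [[-0.0002,-0.001,0,0,0],[-0.0004,-0.002,0,0,0],[-0.0004,-0.002,0,0,0]],
  ],
)

```text
clock: 14.25
eef_pos: [0.5019, -0.061, 0.0567]
tool_rot: [0.102, 0.995, 0.001, 0.0]
ft_force: [-1.1, 3.4, 8.2]
grip_width: 0.0167
grasp_force: 60.7
```

Request:
move_arm(
  moves=[
    [[-0.0002,-0.001,0,0,0],[-0.0004,-0.002,0,0,0],[-0.0004,-0.002,0,0,0]],
  ],
)

```text
clock: 14.62
eef_pos: [0.5015, -0.063, 0.0567]
tool_rot: [0.102, 0.995, 0.001, 0.0]
ft_force: [-2.4, 3.0, 8.5]
grip_width: 0.0163
grasp_force: 60.7
```

Request:
move_arm(
  moves=[
    [[-0.0002,-0.001,0,0,0],[-0.0004,-0.002,0,0,0],[-0.0004,-0.002,0,0,0]],
  ],
)

```text
clock: 15.0
eef_pos: [0.5011, -0.0649, 0.0567]
tool_rot: [0.102, 0.995, 0.001, 0.0]
ft_force: [-2.7, 3.4, 7.8]
grip_width: 0.0168
grasp_force: 60.8
```

Request:
move_arm(
  moves=[
    [[-0.0002,-0.001,0,0,0],[-0.0004,-0.002,0,0,0],[-0.0004,-0.002,0,0,0]],
  ],
)

```text
clock: 15.38
eef_pos: [0.5007, -0.067, 0.0567]
tool_rot: [0.102, 0.995, 0.001, 0.0]
ft_force: [-2.0, 4.0, 7.4]
grip_width: 0.0164
grasp_force: 60.8
```

Request:
move_arm(
  moves=[
    [[-0.0002,-0.001,0,0,0],[-0.0004,-0.002,0,0,0],[-0.0004,-0.002,0,0,0]],
  ],
)

```text
clock: 15.75
eef_pos: [0.5003, -0.069, 0.0567]
tool_rot: [0.102, 0.995, 0.001, 0.0]
ft_force: [-2.2, 3.1, 7.3]
grip_width: 0.0163
grasp_force: 60.8
```

Request:
move_arm(
  moves=[
    [[-0.0002,-0.001,0,0,0],[-0.0004,-0.002,0,0,0],[-0.0004,-0.002,0,0,0]],
  ],
)

```text
clock: 16.12
eef_pos: [0.4998, -0.0708, 0.0567]
tool_rot: [0.102, 0.995, 0.001, 0.0]
ft_force: [-2.2, 3.8, 8.1]
grip_width: 0.0169
grasp_force: 60.8
```

Request:
move_arm(
  moves=[
    [[-0.0002,-0.001,0,0,0],[-0.0003,-0.0015,0,0,0],[-0.0003,-0.0015,0,0,0]],
  ],
)

```text
clock: 16.5
eef_pos: [0.4998, -0.0712, 0.0567]
tool_rot: [0.102, 0.995, 0.002, 0.001]
ft_force: [-1.7, 7.0, 8.3]
grip_width: 0.0165
grasp_force: 60.8
```

Request:
move_arm(
  moves=[
    [[-0.0001,-0.0005,0,0,0],[-0.0001,-0.0005,0,0,0],[-0.0001,-0.0005,0,0,0]],
  ],
)

```text
clock: 16.88
eef_pos: [0.4997, -0.0714, 0.0567]
tool_rot: [0.102, 0.995, 0.002, 0.001]
ft_force: [-1.1, 7.9, 8.1]
grip_width: 0.0164
grasp_force: 60.8
```

```bash
python3 - <<'E'
from h import *
F=[]
for i in range(6):
  o=monitor.get_obs();F.append(list(o["ft_force"])+list(o["eef_pos"]));shot("top")
print(np.array(F).round(4)[:,[0,1,3,4]],np.mean(F,0).round(4))
E
```

```text
[[-1.1398  7.9078  0.4997 -0.0714]
 [-1.2639  8.6101  0.4998 -0.0714]
 [-2.0175  7.1903  0.4997 -0.0713]
 [-1.9508  7.8161  0.4997 -0.0714]
 [-1.4831  8.2212  0.4998 -0.0714]
 [-2.3285  7.7943  0.4997 -0.0714]] [-1.6973  7.9233  7.7738  0.4997 -0.0714  0.0567]
```

Request:
move_arm(
  moves=[
    [[-0.0002,-0.001,0,0,0],[-0.0004,-0.0018,0,0,0],[-0.0004,-0.0018,0,0,0],[-0.0004,-0.0018,0,0,0]],
  ],
)

```text
clock: 17.68
eef_pos: [0.4996, -0.072, 0.0567]
tool_rot: [0.101, 0.995, 0.004, 0.001]
ft_force: [-0.5, 11.2, 8.4]
grip_width: 0.0169
grasp_force: 60.7
```

```bash
python3 - <<'E'
from h import *
F=[]
for i in range(6):
  o=monitor.get_obs();F.append(list(o["ft_force"])+list(o["eef_pos"]));shot("top")
print(np.array(F).round(4)[:,[0,1,3,4]],np.mean(F,0).round(4))
E
```

```text
[[-0.4879 11.1857  0.4996 -0.072 ]
 [-1.7149 10.3542  0.4996 -0.072 ]
 [-1.0037  9.9038  0.4996 -0.072 ]
 [-0.566  10.9108  0.4996 -0.072 ]
 [-0.6298 10.1978  0.4996 -0.072 ]
 [-0.4872 10.0571  0.4996 -0.072 ]] [-0.8149 10.4349  7.7873  0.4996 -0.072   0.0567]
```

Request:
move_arm(
  moves=[
    [[-0.0003,-0.0013,0,0,0],[-0.0003,-0.0013,0,0,0],[-0.0003,-0.0013,0,0,0],[-0.0003,-0.0013,0,0,0],[-0.0003,-0.0013,0,0,0]],
  ],
)

```text
clock: 18.6
eef_pos: [0.4995, -0.0725, 0.0567]
tool_rot: [0.101, 0.995, 0.004, 0.001]
ft_force: [-0.8, 12.5, 7.3]
grip_width: 0.0167
grasp_force: 60.7
```

```bash
python3 - <<'E'
from h import *
F=[]
for i in range(6):
  o=monitor.get_obs();F.append(list(o["ft_force"])+list(o["eef_pos"]));shot("top")
print(np.mean(F,0).round(4))
E
```

```text
[-0.4005 12.894   7.4749  0.4995 -0.0725  0.0567]
```

Request:
move_arm(
  moves=[
    [[0,0,0,0,0],[0,0,0,0,0],[0,0,0,0,0],[0,0,0,0,0],[0,0,0,0,0]],
  ],
)

```text
clock: 19.52
eef_pos: [0.4995, -0.0725, 0.0567]
tool_rot: [0.101, 0.995, 0.004, 0.001]
ft_force: [-0.1, 13.3, 7.4]
grip_width: 0.0169
grasp_force: 60.7
```

Request:
move_arm(
  moves=[
    [[0,0,0,0,0],[0,0,0,0,0],[0,0,0,0,0],[0,0,0,0,0],[0,0,0,0,0]],
  ],
)

```text
clock: 20.15
eef_pos: [0.4995, -0.0725, 0.0567]
tool_rot: [0.101, 0.995, 0.004, 0.001]
ft_force: [0.6, 12.7, 7.4]
grip_width: 0.017
grasp_force: 60.7
```

Request:
move_arm(
  moves=[
    [[0.0015,0.007,0,0,0],[0.0035,0.017,0,0,0],[0.0062,0.03,0,0,0],[0.0085,0.041,0,0,0],[0.0099,0.048,0,0,0]],
  ],
)

```text
clock: 20.78
eef_pos: [0.5086, -0.0297, 0.0567]
tool_rot: [0.103, 0.995, -0.001, 0.0]
ft_force: [-2.4, -3.8, 6.7]
grip_width: 0.0162
grasp_force: 60.7
```

Request:
move_arm(
  moves=[
    [[0.0004,0.0018,0,0,0],[0.0007,0.0033,0,0,0],[0.0007,0.0033,0,0,0],[0.0007,0.0033,0,0,0]],
  ],
)

```text
clock: 21.28
eef_pos: [0.5093, -0.0264, 0.0567]
tool_rot: [0.103, 0.995, -0.001, 0.0]
ft_force: [-2.5, -1.6, 7.1]
grip_width: 0.0166
grasp_force: 60.7
```

```bash
python3 - <<'E'
from h import *
a=shot("scene");b=shot("top");np.savez("a2.npz",**a)
s=a["color"][210:290,240:330,::-1];t=b["color"][125:165,250:330,::-1]
cv2.imwrite("pics/m2.png",np.vstack([cv2.resize(s,(540,480),interpolation=cv2.INTER_CUBIC)]))
o=monitor.get_obs();print(o["eef_pos"],np.array(o["ft_force"]).round(1))
E
```

```text
[ 0.50929179 -0.02637678  0.0567025 ] [-2.3 -1.6  7.3]
```

View pics/m2.png

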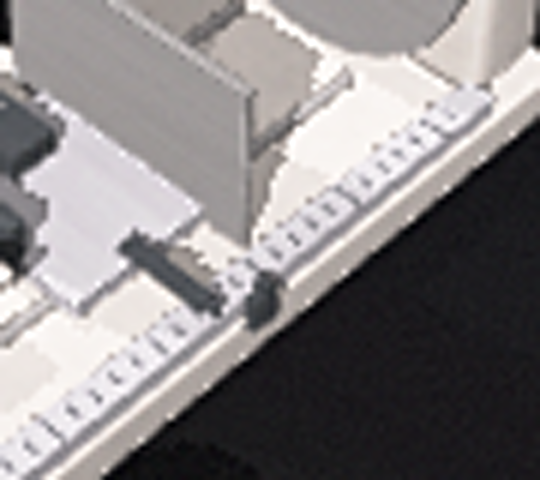

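The scene crop shows the pointer tip at (215,308) and the mark clip at (263,285), so the pointer is still on the stop side of the mark.

```bash
python3 - <<'E'
from h import *
a=dict(np.load("a2.npz"));y=np.array([.2035,.979,0])
p=onz(a,240+216/6-.4,210+308/6-.4,.047)
for X,Y in[(262,272),(262,285),(258,280)]:
  m=onz(a,240+X/6-.4,210+Y/6-.4,.049);print(p.round(4),m.round(4),((m-p)@y).round(4))
# old scene: initial
p=np.array([.7079,-.018,.047]);m=np.array([.7035,-.0519,.049]);print((p-m)@y)
E
```

```text
[ 0.6967 -0.0704  0.047 ] [ 0.7026 -0.0491  0.049 ] 0.0221
[ 0.6967 -0.0704  0.047 ] [ 0.7056 -0.0542  0.049 ] 0.0177
[ 0.6967 -0.0704  0.047 ] [ 0.7033 -0.053   0.049 ] 0.0184
0.03408349999999999
```

Request:
move_arm(
  moves=[
    [[0.001,0.005,0,0,0],[0.002,0.0098,0,0,0],[0.0026,0.0127,0,0,0],[0.0026,0.0127,0,0,0],[0.0026,0.0127,0,0,0]],
  ],
)

```text
clock: 22.0
eef_pos: [0.512, -0.0135, 0.0567]
tool_rot: [0.103, 0.995, -0.001, 0.001]
ft_force: [-2.1, -1.7, 6.4]
grip_width: 0.0169
grasp_force: 60.7
```

Request:
move_arm(
  moves=[
    [[0,0,0,0,50],[0,0,0,0,100],[0,0,0,0,100],[0,0,0,0,100],[0,0,0,0,100]],
  ],
)

```text
clock: 22.62
eef_pos: [0.5117, -0.0128, 0.0555]
tool_rot: [0.102, 0.995, -0.0, -0.0]
ft_force: [-1.1, -0.2, -0.2]
grip_width: 0.0853
grasp_force: 0.0
```

Request:
move_arm(
  moves=[
    [[0,0,0.05,0,100],[0,0,0.095,0,100],[0.04,-0.007,0.095,0,100],[0.092,-0.015,0.095,0,100],[0.092,-0.015,0.095,0,100]],
  ],
)

```text
clock: 23.25
eef_pos: [0.6063, -0.0284, 0.1486]
tool_rot: [0.103, 0.995, -0.0, -0.0]
ft_force: [-0.4, 0.6, -0.0]
grip_width: 0.0852
grasp_force: 0.0
```

Request:
move_arm(
  moves=[
    [[0,0,0,0,100],[0,0,0,0,100]],
  ],
)

```text
clock: 23.5
eef_pos: [0.6026, -0.0277, 0.1509]
tool_rot: [0.102, 0.995, 0.0, -0.0]
ft_force: [-0.5, 0.9, 1.2]
grip_width: 0.0856
grasp_force: 0.0
```

```bash
python3 - <<'E'
from h import *
c=shot("wrist");np.savez("w2.npz",**c)
o=monitor.get_obs();print(o["clock"],o["eef_pos"],np.array(o["ft_force"]).round(1))
u,v=map(int,proj(c,(.704,-.052,.049)));print(u,v)
im=c["color"][v-32:v+28,u-40:u+40,::-1];print(v-32,u-40)
h,w=map(int,proj(c,(.512,-.013,.101)));print(h,w)
hi=c["color"][max(w-30,0):w+30,h-40:h+40,::-1]
A=cv2.convertScaleAbs(cv2.resize(im,None,fx=9,fy=9,interpolation=cv2.INTER_CUBIC),alpha=1.8)
cv2.imwrite("pics/w2c.png",A)
E
```

```text
23.55 [ 0.60279798 -0.02768521  0.15116634] [-0.1 -0.7 -0.9]
252 272
240 212
249 82
```

View pics/w2c.png

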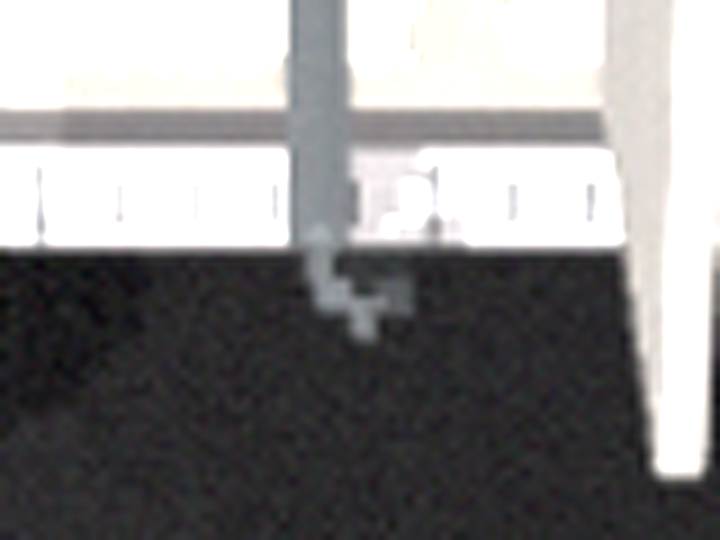

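The close crop shows the pointer at x=319 and the set-mark tooth at x=362. With scale ticks 78 px apart (10 mm), about 5.4 mm is left and the pointer is still on the stop side. I regrasp and advance about 4.5 mm.

Request:
move_arm(
  moves=[
    [[-0.045,0.007,0,0,100],[-0.092,0.015,0,0,100],[-0.092,0.015,-0.045,0,100],[-0.092,0.015,-0.085,0,100],[-0.092,0.015,-0.095,0,100]],
  ],
)

```text
clock: 24.18
eef_pos: [0.5089, -0.0127, 0.0541]
tool_rot: [0.102, 0.995, -0.0, -0.002]
ft_force: [0.2, -0.7, -0.2]
grip_width: 0.0854
grasp_force: 0.0
```

Request:
move_arm(
  moves=[
    [[0,0,0,0,60],[0,0,0,0,30],[0,0,0,0,20],[0,0,0,0,0],[0,0,0,0,0]],
  ],
)

```text
clock: 24.8
eef_pos: [0.5126, -0.0131, 0.0568]
tool_rot: [0.102, 0.995, -0.0, 0.001]
ft_force: [-1.2, 0.1, 5.9]
grip_width: 0.0165
grasp_force: 60.2
```

Request:
move_arm(
  moves=[
    [[0,0,0,0,0],[0,0,0,0,0]],
  ],
)

```text
clock: 25.05
eef_pos: [0.5126, -0.013, 0.0568]
tool_rot: [0.102, 0.995, -0.0, 0.001]
ft_force: [-0.9, 0.1, 6.0]
grip_width: 0.0165
grasp_force: 60.2
```

Request:
move_arm(
  moves=[
    [[0.0003,0.0015,0,0,0],[0.0006,0.003,0,0,0],[0.0009,0.0043,0,0,0],[0.0009,0.0045,0,0,0],[0.0009,0.0045,0,0,0]],
  ],
)

```text
clock: 25.68
eef_pos: [0.5134, -0.0093, 0.0568]
tool_rot: [0.103, 0.995, -0.001, 0.001]
ft_force: [-0.6, -2.1, 7.0]
grip_width: 0.0165
grasp_force: 60.2
```

Request:
move_arm(
  moves=[
    [[0,0,0,0,0],[0,0,0,0,50],[0,0,0,0,100],[0,0,0,0,100],[0,0,0,0,100]],
  ],
)

```text
clock: 26.3
eef_pos: [0.5125, -0.0082, 0.0554]
tool_rot: [0.102, 0.995, 0.0, -0.0]
ft_force: [-0.7, 0.1, -0.3]
grip_width: 0.0848
grasp_force: 0.0
```

Request:
move_arm(
  moves=[
    [[0,0,0.05,0,100],[0,0,0.095,0,100],[0.04,-0.01,0.095,0,100],[0.092,-0.019,0.095,0,100],[0.092,-0.019,0.095,0,100]],
  ],
)

```text
clock: 26.92
eef_pos: [0.6072, -0.0279, 0.1485]
tool_rot: [0.103, 0.995, -0.0, -0.0]
ft_force: [0.4, 0.1, 0.1]
grip_width: 0.0855
grasp_force: 0.0
```

Request:
move_arm(
  moves=[
    [[0,0,0,0,100],[0,0,0,0,100],[0,0,0,0,100]],
  ],
)

```text
clock: 27.3
eef_pos: [0.604, -0.0271, 0.1514]
tool_rot: [0.102, 0.995, 0.0, 0.0]
ft_force: [-0.0, 0.8, -0.4]
grip_width: 0.085
grasp_force: 0.0
```

```bash
cat > meas.py <<'E'
from h import *
import sys
def prof(c):
    # gray rows: pointer columns over the rail, and dark area rows for clip
    g=c["color"].astype(float).mean(2); u,v=map(int,np.round(proj(c,(.704,-.052,.049)))); return g,u,v
if __name__=="__main__":
    c=shot("wrist");np.savez(sys.argv[1],**c);o=monitor.get_obs();print(o["clock"],np.round(o["eef_pos"],4))
    for f in("w2.npz",sys.argv[1]):
        g,u,v=prof(dict(np.load(f)));print(f,"cols from",u-14,"rows from",v-14)
        print(g[v-14:v+9,u-14:u+15].astype(int))
E
python3 - <<'E'
import numpy as np;np.set_printoptions(linewidth=220)
E
PYTHONPATH=. python3 -c "
import numpy as np,sys,runpy;np.set_printoptions(linewidth=220);sys.argv=['meas.py','w3.npz'];runpy.run_path('meas.py',run_name='__main__')"
```

```text
Traceback (most recent call last):
  File "meas.py", line 1, in <module>
    from h import *
  File "h.py", line 1, in <module>
    import numpy as np, cv2
ModuleNotFoundError: No module named 'cv2'
```

```bash
sed -i '1a np.set_printoptions(linewidth=220)' meas.py; python3 meas.py w3.npz
```

```text
27.35 [ 0.6042 -0.0272  0.1514]
w2.npz cols from 238 rows from 259
[[207 205 205 206 205 189  84  83  82  83  80  79  89 122 134 133 135 134 135 134 134 122 118 208 208 207 206 208 206]
 [207 206 208 192 139 167  82  84  83  82  79  79  79  88 134 137 136 135 152 199 193 158 120 209 209 207 209 208 207]
 [205 206 204 192 127 160  84  84  83  82  79  82  78  79 135 132 131 131 149 204 199 164 135 205 204 204 203 204 202]
 [205 206 204 192 129 161  84  85  82  81  80  80  78  82 133 131 131 132 150 202 200 166 137 205 203 205 203 206 205]
 [204 201 204 190 127 160  84  84  85  81  79  80  76  82 132 133 131 132 148 202 198 163 136 192 157 201 202 203 202]
 [201 201 200 190 144 159  84  84  83  84  81  81  78  81 131 129 145 192 194 201 190 122  97 140 134 158 202 201 202]
 [202 202 202 199 195 182  84  85  90  98  88  80  89 116 131 129 150 191 143 144 137 106  86 130 132 148 200 202 200]
 [206 205 205 205 205 189  84  85  94  94  93  80  89 122 132 133 135 142 133 133 130 109  99 131 134 149 206 204 204]
 [106 106 103 104 106 101  71  70  74  82  80  74  63  73  74  74  74  74  76  72
[... 3777 characters left out ...]
 25  23  24  24  22  18  26  21  26  33  59  82  74  25  28  29  23  20  22  20  22  23  19  25  23  23]
 [ 21  21  25  18  22  23  24  25  24  22  20  12  33  59  83  75  23  25  24  24  27  25  19  22  24  19  25  21  24]
 [ 25  23  21  23  23  23  23  25  25  20  20  25  26  42  48  43  19  23  25  19  23  25  24  22  24  24  23  21  22]
 [ 16  26  24  22  22  25  24  22  25  24  27  23  22  23  26  26  25  22  22  26  24  25  20  24  22  23  26  23  23]
 [ 23  25  26  21  26  22  23  22  22  23  22  24  20  20  22  26  24  18  23  21  26  21  20  23  27  25  23  23  27]
 [ 26  20  18  21  26  25  22  22  22  23  26  29  20  22  22  24  28  20  24  21  21  21  18  21  25  20  24  24  25]]
```

The wrist numbers put the pointer tip at col 250.1 and the tooth at col 251.0, so about 1 mm is left, still on the stop side. I make one last small nudge, regrasping 1 mm further back so that closing the fingers cannot push the carriage forward.

Request:
move_arm(
  moves=[
    [[-0.045,0.009,0,0,100],[-0.0922,0.018,0,0,100],[-0.0922,0.018,-0.045,0,100],[-0.0922,0.018,-0.085,0,100],[-0.0922,0.018,-0.095,0,100]],
  ],
)

```text
clock: 27.98
eef_pos: [0.5099, -0.0092, 0.0539]
tool_rot: [0.102, 0.995, -0.0, -0.002]
ft_force: [-0.8, -0.4, 0.0]
grip_width: 0.0852
grasp_force: 0.0
```

Request:
move_arm(
  moves=[
    [[0,0,0,0,60],[0,0,0,0,30],[0,0,0,0,20],[0,0,0,0,0],[0,0,0,0,0]],
  ],
)

```text
clock: 28.6
eef_pos: [0.5133, -0.0094, 0.0567]
tool_rot: [0.102, 0.995, 0.0, 0.001]
ft_force: [-0.5, 0.6, 6.3]
grip_width: 0.0167
grasp_force: 60.3
```

Request:
move_arm(
  moves=[
    [[0,0,0,0,0],[0,0,0,0,0]],
  ],
)

```text
clock: 28.85
eef_pos: [0.5133, -0.0094, 0.0567]
tool_rot: [0.102, 0.995, 0.0, 0.001]
ft_force: [-1.2, -0.2, 6.2]
grip_width: 0.0168
grasp_force: 60.3
```

Request:
move_arm(
  moves=[
    [[0.0001,0.0006,0,0,0],[0.0002,0.0012,0,0,0],[0.0003,0.0016,0,0,0],[0.0003,0.0016,0,0,0]],
  ],
)

```text
clock: 29.35
eef_pos: [0.5135, -0.0088, 0.0567]
tool_rot: [0.103, 0.995, -0.001, 0.001]
ft_force: [-1.0, -2.4, 5.7]
grip_width: 0.0163
grasp_force: 60.5
```

Request:
move_arm(
  moves=[
    [[0.0001,0.0002,0,0,0],[0.0001,0.0004,0,0,0],[0.0001,0.0004,0,0,0]],
  ],
)

```text
clock: 29.72
eef_pos: [0.5135, -0.0084, 0.0567]
tool_rot: [0.103, 0.995, -0.001, 0.001]
ft_force: [-1.8, -2.0, 5.3]
grip_width: 0.0167
grasp_force: 60.5
```

Request:
move_arm(
  moves=[
    [[0,0,0,0,0],[0,0,0,0,50],[0,0,0,0,100],[0,0,0,0,100],[0,0,0,0,100]],
  ],
)

```text
clock: 30.35
eef_pos: [0.5127, -0.0072, 0.0554]
tool_rot: [0.102, 0.995, 0.0, -0.0]
ft_force: [0.2, 0.1, -0.5]
grip_width: 0.0851
grasp_force: 0.0
```

Request:
move_arm(
  moves=[
    [[0,0,0.05,0,100],[0,0,0.095,0,100],[0.04,-0.01,0.095,0,100],[0.092,-0.0195,0.095,0,100],[0.092,-0.0195,0.095,0,100]],
  ],
)

```text
clock: 30.98
eef_pos: [0.6074, -0.0274, 0.1485]
tool_rot: [0.103, 0.995, -0.0, -0.0]
ft_force: [-1.8, -0.1, -0.3]
grip_width: 0.0854
grasp_force: 0.0
```

Request:
move_arm(
  moves=[
    [[0,0,0,0,100],[0,0,0,0,100],[0,0,0,0,100]],
  ],
)

```text
clock: 31.35
eef_pos: [0.6042, -0.0266, 0.1514]
tool_rot: [0.102, 0.995, 0.0, 0.0]
ft_force: [-1.0, 0.5, -0.2]
grip_width: 0.0855
grasp_force: 0.0
```

```bash
python3 meas.py w4.npz | sed -n '1p;/w4/,$p' | sed -n '1,2p;10,24p'; python3 - <<'E'
from h import *
c=dict(np.load("w4.npz"));cv2.imwrite("pics/w4.png",cv2.resize(c["color"][40:310,120:420,::-1],None,fx=2.2,fy=2.2,interpolation=cv2.INTER_CUBIC))
E
```

```text
31.4 [ 0.6044 -0.0267  0.1514]
w4.npz cols from 237 rows from 257
 [203 204 204 201 196 200 204 202 203 191 133  86  90 100  94  79  84 102 131 132 125  88  88 129 134 159 203 202 203]
 [167 167 168 175 204 204 205 205 206 198 166 133 105  92  90  96 105 112 132 132 129 107 100 132 132 151 205 204 204]
 [ 66  69  67  73  89  88  87  89  89  88  76  65  64  82  78  62  52  55  60  60  59  48  48  58  58  65  89  88  87]
 [ 24  25  23  23  25  17  22  25  26  33  33  36  53  82  77  51  30  30  31  28  24  16  19  24  21  23  24  22  18]
 [ 25  28  23  23  24  22  24  21  23  31  29  35  51  80  77  52  31  28  31  31  26  25  24  21  22  26  25  23  17]
 [ 26  25  19  20  23  19  22  26  32  56  56  57  59  75  57  57  40  41  41  33  25  21  21  19  20  21  29  26  21]
 [ 25  25  24  25  23  27  21  25  43  80  83  79  73  51  42  42  48  54  50  37  22  26  23  23  24  24  25  21  26]
 [ 19  24  21  25  21  25  27  26  43  85  85  86  77  52  54  50  53  54  50  48  25  19  22  20  21  25  21  26  23]
 [ 19  23  21  23  25  26  22  22  41  85  85  82  80  77  75  68  73  52  53  46  20  24  23  21  27  23  23  24  19]
 [ 23  21  21  21  26  23  22  24  29  48  50  48  55  82  77  54  47  41  39  28  25  21  23  24  23  26  22  24  25]
 [ 27  26  25  26  23  22  18  18  27  27  26  25  43  80  78  51  25  25  22  20  22  25  26  23  23  22  26  23  19]
 [ 20  23  24  19  25  20  25  24  22  23  21  24  42  84  80  51  22  23  22  24  19  23  21  23  22  29  24  20  24]
 [ 23  19  16  23  20  20  23  22  23  23  21  24  29  50  43  29  21  23  24  18  25  23  17  24  22  23  22  20  21]
 [ 24  26  24  22  25  23  23  19  22  22  25  24  24  26  27  19  25  23  19  22  18  21  24  23  17  23  23  26  23]
 [ 25  20  23  24  20  20  24  24  21  22  22  20  25  24  27  21  25  23  21  26  20  25  22  25  25  24  25  24  24]
```

View pics/w4.png

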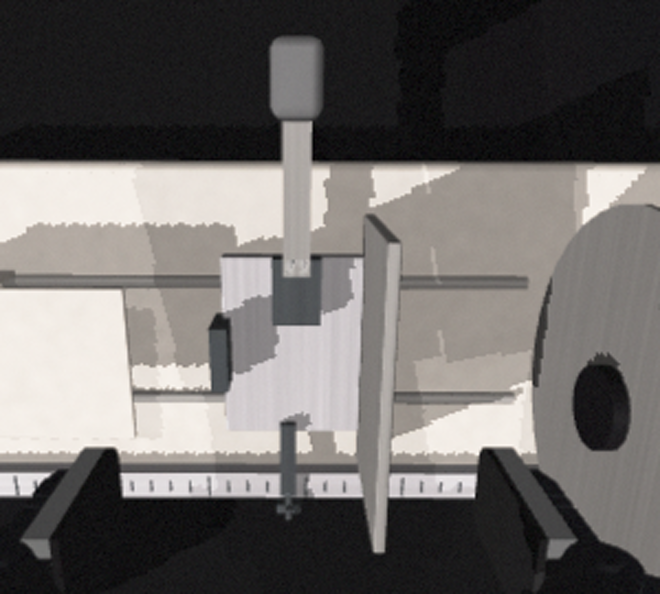

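```bash
python3 - <<'E'
from h import *
y=np.array([.2035,.979,0])
for f,z in(("w1.npz",None),("w2.npz",None),("w3.npz",None),("w4.npz",None)):
    c=dict(np.load(f));g=c["color"].astype(float).mean(2)
    u,v=proj(c,(.517,.02,.101)) if f=="w1.npz" else proj(c,(.5135,-.005,.101))
    u,v=int(u),int(v)
    m=(g[v-30:v+30,u-30:u+30]>70).astype(np.uint8)
    # rows where block: take width >18 px and < 35, above bed
    r=[(i+v-30,np.flatnonzero(m[i]).min()+u-30,np.flatnonzero(m[i]).max()+u-30) for i in range(60) if m[i].any()]
    r=[x for x in r if 14<x[2]-x[1]<32]
    mid=np.median([(x[1]+x[2])/2 for x in r]);vv=np.mean([r[0][0],r[-1][0]])
    h=onz(c,mid,vv,.101)
    pc={"w1.npz":(253.1,283.3),"w2.npz":(247.05,269),"w3.npz":(250.1,268),"w4.npz":(250.5,268)}[f]
    p=onz(c,*pc,.047)
    print(f,r[0],r[-1],h.round(4),p.round(4),"h-p along slide",((h-p)@y).round(4))
E
```

```text
w1.npz (113, np.int64(243), np.int64(260)) (139, np.int64(243), np.int64(260)) [0.5146 0.0209 0.101 ] [ 0.7101 -0.0168  0.047 ] h-p along slide -0.0028
w2.npz (59, np.int64(240), np.int64(257)) (94, np.int64(240), np.int64(258)) [ 0.5082 -0.0126  0.101 ] [ 0.6993 -0.0568  0.047 ] h-p along slide 0.0044
w3.npz (57, np.int64(245), np.int64(261)) (93, np.int64(245), np.int64(261)) [ 0.5094 -0.0084  0.101 ] [ 0.7006 -0.0528  0.047 ] h-p along slide 0.0045
w4.npz (57, np.int64(246), np.int64(262)) (93, np.int64(246), np.int64(262)) [ 0.5096 -0.0075  0.101 ] [ 0.7009 -0.0518  0.047 ] h-p along slide 0.0044
```

The pointer (col 250.5) and the mark tooth (col 250.6) now line up. The handle has shifted about 7 mm towards the knife on the carriage, and the gripper is clear.

```bash
python3 -c "
from workcell import job;print(job.job_done())"
```

```text
the job is handed in; nothing more can be done
None
```

I handed the job in with the pointer within about 0.1 mm of the set mark, reached only from the stop side, after holding the carriage on the zero stop at about 10 N for over 2 s; the handle's slack is taken up towards the knife, the gripper is clear, and the mug, shaker and spoon were not touched (no verdict was returned).

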